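# Wedge the sprung locker door shut under the sink

## Robot

A 6-joint arm with a two-finger parallel gripper is mounted at the origin on the work surface. World frame = base frame: x ahead of the robot, y to its left, z up, the work surface at z = 0. Lengths are in m, angles in degrees, forces in N, time in s.
With the tool pointing down it reaches from about 0.275 to 0.825 m from the base axis. Payload 4.9 kg.
Tool frame: the origin (TCP) lies at the very end of the fingers, on their centre line; the grasp point (between the pads) lies 19 mm behind it; x points along the fingers, y is the direction in which the jaws open and shut, and the axes are right-handed (so a half turn about x gives the same grasp; the last joint's range is limited). The gripper opens to 85 mm and grips with 20 to 120 N. Pads are 22 mm wide; open, the fingers measure 114 mm over their backs; the gripper's body (76 mm by 85 mm) begins 54 mm behind the grasp point. The pads swing forward as they close: fully open they stand 13 mm farther back than shut.
Start: joints at [60.321, 18.69, -11.035, 60.275, 0, 82.311], TCP at [0.206, 0.51, 0.231] pointing down, gripper open.
Joint ranges: [-152.03, 152.03], [-55.5, 102.48], [-74.3, 77.21], [-110.64, 120.58], [-84.22, 78.4], [-180, 180]. Speed limits (degrees/s): [147.25, 147.25, 180, 180, 180, 180].

## Interface

Orientations are given as a 3x3 rotation matrix whose columns are the frame's x, y, z axes.
In Python, from station import ctrl, snapshot, order gives the robot as it stands. The module is installed in compiled form; this text tells all that it offers.
- The arm moves only by the tool jog_arm, never from a script. Its argument "rows" is one flat list of numbers, 7 for each row, row after row: the shift along the tool's x, y, z each as a share of 0.12 m, from -1 to 1, then the turn, a rotation vector about the tool's x, y, z each as a share of pi/2 rad, from -1 to 1, then the gripper's target within -1 to 1 (fully open at 1, half-way at 0, shut at -1). A call has 1 to 20 rows; each row is the pose to reach, as a shift and turn from the pose commanded when the call began, along the tool's axes at that moment; what a row does not reach only later rows make up. A row lasts 1/12 s, in which the tool goes at most 41.7 mm and 7.16 degrees, less where a joint would pass 70% of its speed; a pose out of reach is approached as far as the arm can. A call with a number of a shift or a turn outside -1 to 1 is refused whole. A call with a gripper value outside its range is refused whole. The fingers move at their own pace and stop on an object; "force" is the grip in N (left out, the last holds). Time passes only in rows, so rows that repeat a pose let the fingers close. It gives the time, the measured TCP pose, the force and the opening at its end, in the units of the state.
- ctrl.read_state(): the state, without advancing time (a new reading comes with each control period).
- snapshot(name): name is "side" or "top" or "wrist"; returns a dict with "img" (384x512x3 uint8, red, green, blue), "depth" (384x512 float32, m along the optical axis (not along the pixel's ray), 0 where there is no reading), "fovy" (degrees; the focal length in pixels is half the picture's height over the tangent of half this angle, whatever the lens; pixels are square), "cx", "cy" (the principal point, pixels), "origin" and "attitude" of the camera in the world. Camera axes: x right, y down, z forward; pixel columns grow to the right and rows downward; lengths in m; the calibration is good to about 2 mm. A picture is of the moment at which its call begins.
- order.close_job(): hands the job in, once; it reports no verdict.
The state is a dict: "clock": time; "qpos": joint angles; "qvel": joint speeds; "joint_efforts": joint torques, N m; "eef_pos": TCP position; "eef_rot": TCP orientation; "force": force on the tool from outside, world axes, zero at the start; "wrist_torque": the same for the moment, N m; "finger_gap": finger opening in m.
Only numpy, scipy, OpenCV 4.12 (cv2) and the standard library are available. Lean on these libraries where they do the work, as an engineer would, in place of code of your own. Each camera call takes 0.05 s, during which the arm holds its last target.

## Task

The little valve locker's door keeps springing ajar. Push the wooden wedge, thin end first and flat on the floor board, under the free half of the door (away from its hinge) until the door is fully shut and the wedge is firmly jammed beneath it, so that it stays tight when you let go; stop when it resists firmly, do not force it. Leave the stopper, the spray bottle and the scrub pad where they are.

Things in the scene. Friction and masses are not known exactly. Their poses are not given: they have to be found in the camera images.
- locker: Low grey valve locker, fixed, 334 mm wide, 150 deep, 182 high. Origin: in the plane of the shut door's front face, mid-width, 13 mm below the door's lower edge and 0 to 4 mm above the floor board (z = 0), so the gap under the door is 13 to 17 mm. +x into the locker (the way to push), +y to the hinge end, z up. Under it, it is open to 110 mm behind the front
- door_foot (a point): Point on the door's lower front edge, 240 mm from the hinge and 60 mm from the free end; it moves with the door. The door is a white board 300 mm wide, 155 mm high, 18 mm thick; 0.6 kg
- door (a joint): Door angle, rad: 0 is shut (against a stop), growing as the free end (at the locker's -y) swings out towards its -x, at most 0.6. A spring hinge rests it ajar at 0.16 to 0.28 and pushes it open with about 0.23 N m when shut (1 N at door_foot)
- wedge: Light wooden wedge, 140 mm long, 40 wide, flat upright sides, 0.06 to 0.13 kg. Top slopes evenly from 6 mm thick at the thin end (+x) to 30 at the thick end (-x). Origin: centre of the flat underside, z up. Starts flat on the floor board. It jams by friction: once it meets the shut door's edge, 12 to 25 N of push sets it tight; over 50 N would be forcing it
- stopper: Black rubber sink stopper, a disc 92 mm across with a knob, 46 mm high; origin centre of underside. Leave alone
- spray_bottle: Green spray bottle, 82 mm across, 231 mm high, standing; origin centre of underside. Leave alone
- scrub_pad: Round pink and white scrub pad, 96 mm across, 36 mm high; origin centre of underside. Leave alone
- pipe_mid (a point): Middle of the axis of a fixed white waste pipe, 40 mm thick, that crosses the locker's whole front along its y, 200 mm to each side, 90 mm in front of the shut door and 208 mm above the locker's origin. An upright gripper cannot work under it: lean it back 35 to 45 degrees, away from the locker. Brackets hold the pipe 162 mm to each side
Mind the look-alikes: they are no part of the job. Of the things like the wedge, leave any that is black; of the rest the larger one is meant.

How it is judged:
By the outcome, as a careful person would: the job done as asked, in the order asked, and still so for the second after the job is handed in, with the robot touching nothing.
It also fails if it takes over 59 s, if anything falls off the work surface, if the arm or the gripper's body presses on something with over 40 N, if the wrist force passes 120 N, or if a joint passes its speed limit or range.

## Working session

There is one attempt and no reset: what is moved stays moved. The work goes in short steps, Python scripts to look and compute and a tool call to move; the robot and the scene stay as the last step left them, time stands still between calls to the robot, and variables do not carry over. Pictures are saved under pics/ and viewed, and the job is handed in when it is done.

Besides the shell and the picture viewer there is one more tool, called after ">>>" in YAML: its name, and indented under it one key for each argument. jog_arm: Moves the arm, as the interface text tells. Shift numbers are shares of 0.12 m and turn numbers shares of pi/2 rad, none past 1 either way. Its arguments: {"type":"object","properties":{"rows":{"type":"array"},"force":{"type":"number"}},"required":["rows"]}

```bash
mkdir -p pics
cat > h.py <<'E'
import numpy as np, cv2
from station import ctrl, snapshot, order
def save(n,tag):
    s=snapshot(n); np.savez(f'{tag}.npz',**{k:np.asarray(v) for k,v in s.items()})
    cv2.imwrite(f'pics/{tag}.png',s['img'][:,:,::-1]); return s
def load(tag): return dict(np.load(f'{tag}.npz'))
def rays(s,uv):
    uv=np.atleast_2d(uv).astype(float); f=s['img'].shape[0]/2/np.tan(np.radians(float(s['fovy']))/2)
    d=np.c_[(uv[:,0]-s['cx'])/f,(uv[:,1]-s['cy'])/f,np.ones(len(uv))]
    return d@np.asarray(s['attitude']).T
def plane(s,uv,z): 
    d=rays(s,uv); o=np.asarray(s['origin']); return o+d*((z-o[2])/d[:,2])[:,None]
def cloud(s):
    v,u=np.mgrid[0:384,0:512]; d=rays(s,np.c_[u.ravel(),v.ravel()])
    p=np.asarray(s['origin'])+d*s['depth'].ravel()[:,None]; p=p.reshape(384,512,3); p[s['depth']==0]=np.nan; return p
E
python3 - <<'E'
from h import *
for n in('side','top','wrist'):
    s=save(n,n+'0'); print(n,s['fovy'],s['cx'],s['cy'],np.round(s['origin'],3),np.round(s['attitude'],3).tolist())
print(ctrl.read_state())
E
```

```text
side 55.904499449744215 252.6456702468979 195.20593525932838 [ 0.237 -0.053  1.108] [[0.208, -0.926, 0.314], [-0.978, -0.197, 0.066], [0.0, -0.321, -0.947]]
top 53.009654747760116 255.11442868483553 201.1105439508114 [ 4.650e-01 -1.000e-03  1.216e+00] [[0.005, -0.996, 0.091], [-1.0, -0.004, 0.014], [-0.014, -0.091, -0.996]]
wrist 60.1525274496794 249.3262815267679 192.2669120495505 [0.132 0.54  0.373] [[0.375, 0.881, 0.289], [0.927, -0.355, -0.12], [-0.003, 0.313, -0.95]]
{'clock': 0.15, 'qpos': array([ 6.03184200e+01,  1.87228733e+01, -1.10797568e+01,  6.02758664e+01,
       -1.13233369e-03,  8.23108352e+01]), 'qvel': array([ 0.05004683, -0.15022725,  0.19021798,  0.03817859, -0.07280584,
        0.01108473]), 'joint_efforts': array([-5.89603096e-04, -4.43705285e+01,  2.62664723e+01,  1.04457862e-02,
       -2.46400559e-04,  4.29784976e-06]), 'eef_pos': array([0.20573116, 0.5095756 , 0.23067142]), 'eef_rot': array([[-6.61236914e-04,  3.74483388e-01,  9.27233387e-01],
       [-1.20004888e-03,  9.27232625e-01, -3.74483936e-01],
       [-9.99999061e-01, -1.36034799e-03, -1.63722070e-04]]), 'force': array([ 0.17917599, -0.24230922,  0.14547518]), 'wrist_torque': array([-0.03991509, -0.01529447,  0.03789545]), 'finger_gap': 0.08530119777526267}
```

```bash
cd pics; python3 -c "
import cv2
for n in('side0','top0'):
    a=cv2.imread(n+'.png'); cv2.imwrite(n+'b.png',cv2.resize(a,(768,576)))"
```

```text
(no output)
```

View pics/side0.png

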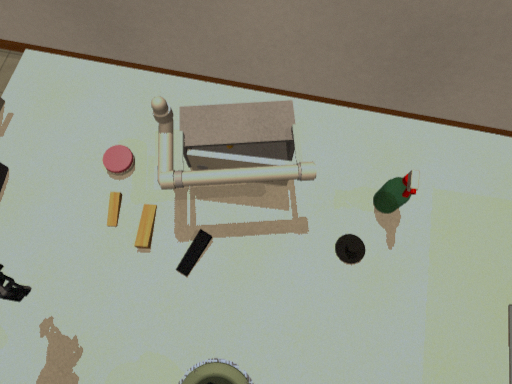

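View pics/top0.png

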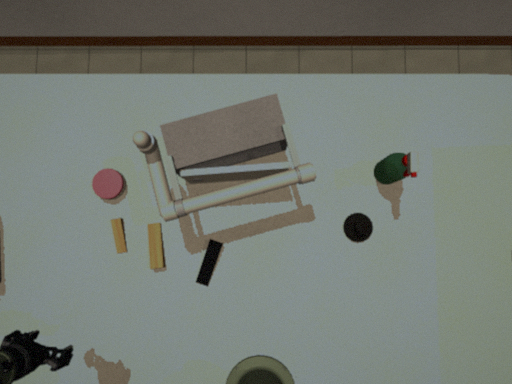

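View pics/wrist0.png

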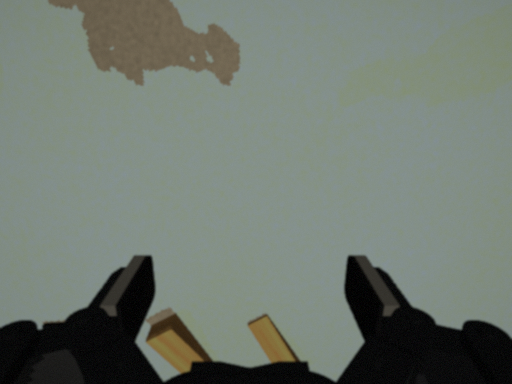

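Candidates in the top view are the small yellow wedge (118,235), the larger yellow wedge (156,246) and the black one (209,262). By the description I choose the larger yellow at (156,246). Next I measure it and check a close crop.

Run:
```python
from h import *
for tag in('top0','side0'):
    s=load(tag); hsv=cv2.cvtColor(s['img'],cv2.COLOR_RGB2HSV)
    P=cloud(s)
    m=cv2.inRange(hsv,(12,90,80),(32,255,255))
    n,l,st,c=cv2.connectedComponentsWithStats(m)
    for i in range(1,n):
        if st[i,4]>80:
            print(tag,'comp',st[i],c[i].round(1))
            r=cv2.minAreaRect(cv2.findContours((l==i).astype('uint8'),0,2)[0][0])
            b=cv2.boxPoints(r); 
            print(' px',b.round(1).tolist()); print(plane(s,b,0.015).round(3).tolist()); 
            q=P[l==i]; print(' z',np.nanpercentile(q[:,2],[2,50,98]).round(4))
            # axis profile
            ctr=np.nanmean(q,0); u,sv,vt=np.linalg.svd((q-ctr)[~np.isnan(q).any(1)][:,:2],full_matrices=False); a=vt[0]
            t=(q[:,:2]-ctr[:2])@a; print(' ctr',ctr.round(4),'axis',a.round(3),'t',np.nanpercentile(t,[1,99]).round(3))
            for k in np.linspace(-.06,.06,7):
                w=abs(t-k)<.008
                if w.any(): print('   ',round(k,3),np.nanmedian(q[w,2]).round(4))
    a=s['img'][80:300,80:340,::-1]; cv2.imwrite(f'pics/{tag}c.png',cv2.resize(a,None,fx=3,fy=2.7 if 0 else 2.7,interpolation=cv2.INTER_CUBIC)) if 0 else cv2.imwrite(f'pics/{tag}c.png',cv2.resize(a,(709,600),interpolation=cv2.INTER_CUBIC))
```

```text
top0 comp [111 219  16  34 320] [118.6 235.4]
 px [[110.5999984741211, 219.89999389648438], [120.0, 218.0], [126.5999984741211, 250.89999389648438], [117.19999694824219, 252.8000030517578]]
[[0.514, 0.469, 0.015], [0.52, 0.44, 0.015], [0.418, 0.415, 0.015], [0.412, 0.445, 0.015]]
 z [0.004  0.0141 0.0244]
 ctr [0.4658 0.4423 0.0143] axis [-0.985 -0.172] t [-0.051  0.051]
    -0.06 0.019
    -0.04 0.0213
    -0.02 0.0171
    0.0 0.014
    0.02 0.0108
    0.04 0.008
    0.06 0.0081
top0 comp [148 223  15  46 574] [155.2 245.6]
 px [[147.5, 223.5], [160.39999389648438, 222.8000030517578], [162.89999389648438, 267.70001220703125], [150.0, 268.3999938964844]]
[[0.503, 0.353, 0.015], [0.506, 0.312, 0.015], [0.367, 0.301, 0.015], [0.364, 0.34, 0.015]]
 z [0.0051 0.0186 0.0311]
 ctr [0.435  0.3255 0.0185] axis [-0.99  -0.141] t [-0.069  0.067]
    -0.06 0.008
    -0.04 0.0119
    -0.02 0.0152
    0.0 0.0188
    0.02 0.0216
    0.04 0.0252
    0.06 0.0292
side0 comp [107 192  13  35 349] [113.2 208.9]
 px [[106.4000015258789, 225.10000610351562], [109.9000015258789, 191.3000030517578], [120.9
[... 177 characters left out ...]
27 0.0131 0.0238]
 ctr [0.4639 0.4445 0.0134] axis [-0.984 -0.175] t [-0.053  0.05 ]
    -0.06 0.0218
    -0.04 0.0201
    -0.02 0.0175
    0.0 0.0135
    0.02 0.0097
    0.04 0.0071
    0.06 0.0029
side0 comp [134 204  23  45 603] [145.3 226.2]
 px [[133.60000610351562, 247.0], [141.6999969482422, 202.60000610351562], [156.8000030517578, 205.3000030517578], [148.6999969482422, 249.8000030517578]]
[[0.361, 0.343, 0.015], [0.502, 0.362, 0.015], [0.503, 0.313, 0.015], [0.363, 0.296, 0.015]]
 z [0.0029 0.018  0.0318]
 ctr [0.431  0.3271 0.018 ] axis [-0.99  -0.144] t [-0.073  0.066]
    -0.06 0.0082
    -0.04 0.0122
    -0.02 0.0153
    0.0 0.0183
    0.02 0.0221
    0.04 0.0257
    0.06 0.0285
```

View pics/top0c.png

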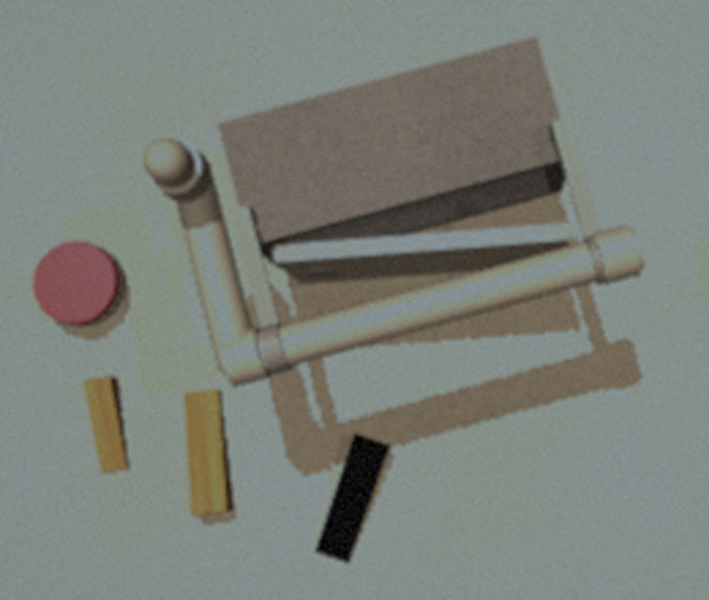

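View pics/side0c.png

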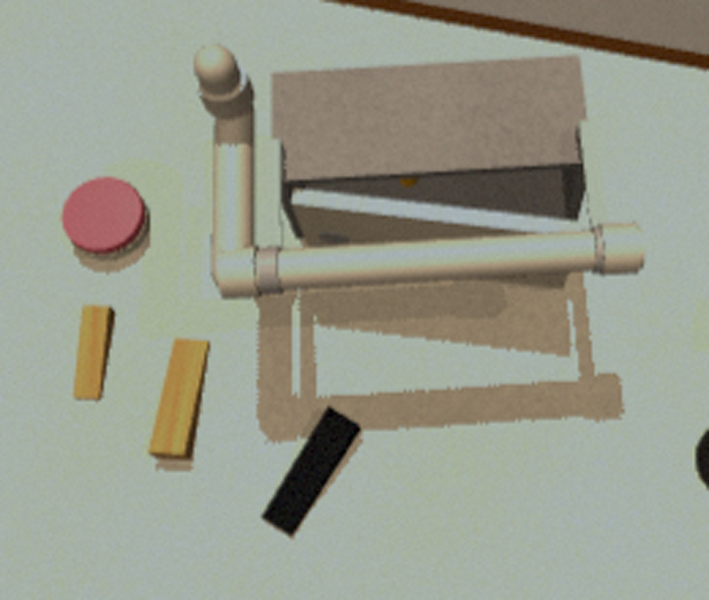

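The crop shows the larger wooden wedge at crop pixel (207,452), with its thin end away from the robot. It is 140 mm long and 6–30 mm thick, which matches the description. Next I measure the locker, door and pipe.

Run:
```python
from h import *
for tag in('top0','side0'):
    s=load(tag); P=cloud(s)
    z=P[:,:,2]
    print(tag,'floor z',np.nanmedian(z[300:340,150:200]).round(4))
    # locker top
    m=((z>.17)&(z<.20)&(P[:,:,0]>.55)).astype('uint8')
    n,l,st,c=cv2.connectedComponentsWithStats(m)
    for i in range(1,n):
        if st[i,4]>60:
            q=P[l==i]; r=cv2.minAreaRect(q[:,:2].astype('float32')); print(' top?',st[i],np.nanmedian(q[:,2]).round(4),[np.round(x,4) for x in r],cv2.boxPoints(r).round(3).tolist())
    # pipe
    m=((z>.212)&(z<.245)&(P[:,:,0]>.45)).astype('uint8')
    n,l,st,c=cv2.connectedComponentsWithStats(m)
    for i in range(1,n):
        if st[i,4]>60:
            q=P[l==i]; r=cv2.minAreaRect(q[:,:2].astype('float32')); print(' pipe?',st[i],np.nanpercentile(q[:,2],[50,90,99]).round(4),[np.round(x,4) for x in r],cv2.boxPoints(r).round(3).tolist())
    # door top edge
    m=((z>.155)&(z<.178)&(P[:,:,0]>.5)).astype('uint8')
    n,l,st,c=cv2.connectedComponentsWithStats(m)
    for i in range(1,n):
        if st[i,4]>60:
            q=P[l==i]; r=cv2.minAreaRect(q[:,:2].astype('float32')); print(' door?',st[i],np.nanmedian(q[:,2]).round(4),[np.round(x,4) for x in r],cv2.boxPoints(r).round(3).tolist())
```

```text
top0 floor z 0.0006
 top? [ 160   94  126   76 5617] 0.1832 [array([0.7514, 0.0994]), array([0.1318, 0.3342]), np.float64(15.7945)] [[0.6430000066757202, 0.24199999868869781], [0.7329999804496765, -0.07900000363588333], [0.8600000143051147, -0.04399999976158142], [0.7689999938011169, 0.27799999713897705]]
 top? [400 156  11  21  87] 0.1815 [array([ 0.6561, -0.3913]), array([0.0548, 0.0167]), np.float64(12.6116)] [[0.628000020980835, -0.3889999985694885], [0.6309999823570251, -0.4050000011920929], [0.6850000023841858, -0.3930000066757202], [0.6809999942779541, -0.37700000405311584]]
 pipe? [ 145  141  172   81 3336] [0.2269 0.2318 0.2364] [array([0.6554, 0.0824]), array([0.2061, 0.4196]), np.float64(15.7164)] [[0.49900001287460327, 0.25600001215934753], [0.6129999756813049, -0.1469999998807907], [0.8109999895095825, -0.09200000017881393], [0.6980000138282776, 0.31200000643730164]]
 pipe? [408 152  11  26 253] [0.2296 0.2325 0.2345] [array([ 0.6525, -0.3959]), array([0.0223, 0.0644]), np.float64(88.7194)] [[0.6200000047683716, -0.4059999883174896], [0.6850000023841858, -0.4079999923706
[... 1701 characters left out ...]
6669617], [0.6859999895095825, -0.4059999883174896], [0.6869999766349792, -0.382999986410141], [0.6209999918937683, -0.38100001215934753]]
 door? [187 149 105  17 760] 0.1686 [array([0.6495, 0.0757]), array([0.0214, 0.2991]), np.float64(5.0406)] [[0.6259999871253967, 0.2240000069141388], [0.6520000100135803, -0.07400000095367432], [0.6729999780654907, -0.07199999690055847], [0.6470000147819519, 0.22599999606609344]]
 door? [396 178  11  14  80] 0.164 [array([ 0.6679, -0.3811]), array([0.0389, 0.017 ]), np.float64(17.6754)] [[0.6470000147819519, -0.3790000081062317], [0.6520000100135803, -0.39500001072883606], [0.6890000104904175, -0.382999986410141], [0.6840000152587891, -0.367000013589859]]
```

```bash
cat >> h.py <<'E'
from scipy.spatial.transform import Rotation as R
YL=np.radians(15.75); O=np.array([.6706,.0775,.001]); XL=np.array([np.cos(YL),np.sin(YL),0]); YLv=np.array([-np.sin(YL),np.cos(YL),0])
def rot(yaw,lean):
    a=np.radians(lean); y=np.radians(yaw); h=np.array([np.cos(y),np.sin(y),0]); l=np.array([-np.sin(y),np.cos(y),0])
    x=np.sin(a)*h-np.cos(a)*np.array([0,0,1]); return np.c_[x,l,np.cross(x,l)]
def L2W(x,y,z): return O+x*XL+y*YLv+np.array([0,0,z])
def W2L(p): d=np.asarray(p)-O; return np.array([d@XL,d@YLv,d[2]])
def go(p,Rt,st=None):
    st=st or ctrl.read_state(); M=np.asarray(st['eef_rot']); 
    sh=M.T@(np.asarray(p)-st['eef_pos'])/.12; rv=R.from_matrix(M.T@Rt).as_rotvec()/(np.pi/2)
    n=max(np.linalg.norm(sh)*.12/.0417,np.degrees(np.linalg.norm(rv)*np.pi/2)/7.16)
    print('shift',sh.round(3),'turn',rv.round(3),'rows',n.round(1))
E
python3 - <<'E'
from h import *
go([.401,.322,.11],rot(8.2,40))
s=load('top0'); hsv=cv2.cvtColor(s['img'],cv2.COLOR_RGB2HSV)
print(plane(s,[[209,262],[215,240],[203,285],[358,227]],.015).round(3))
# pipe line: highest ridge points
P=cloud(s)
for y in(-.1,-.05,0,.05,.1,.15):
    d=P-O; xl=d@XL; yl=d@YLv; m=(abs(yl-y)<.008)&(xl<-.04)&(xl>-.14)&(P[...,2]>.2)
    print(y,xl[m].min().round(3),xl[m].max().round(3),P[m][:,2].max().round(3))
# door front line
m=(P[...,2]>.155)&(P[...,2]<.18)
for y in(-.12,-.06,0,.06,.12):
    k=m&(abs(yl-y)<.006)&(xl<-.0)&(xl>-.09); print('door',y,xl[k].min().round(3) if k.any() else None,xl[k].max().round(3) if k.any() else None)
E
```

```text
shift [ 1.006 -0.839  2.094] turn [-0.321 -0.434  0.118] rows 7.1
[[ 0.385  0.158  0.015]
 [ 0.453  0.14   0.015]
 [ 0.315  0.175  0.015]
 [ 0.496 -0.303  0.015]]
-0.1 -0.111 -0.072 0.233
-0.05 -0.111 -0.072 0.232
0 -0.112 -0.073 0.233
0.05 -0.111 -0.072 0.234
0.1 -0.112 -0.072 0.232
0.15 -0.114 -0.042 0.236
door -0.12 -0.055 -0.037
door -0.06 -0.044 -0.025
door 0 -0.032 -0.012
door 0.06 -0.02 -0.001
door 0.12 -0.008 -0.0
```

>>> jog_arm:
  rows: [0.4,-0.4,1.0,-0.32,-0.43,0.12,1,0.4,-0.4,1.0,-0.32,-0.43,0.12,1,0.4,-0.4,1.0,-0.32,-0.43,0.12,1,0.4,-0.4,1.0,-0.32,-0.43,0.12,1,0.4,-0.4,1.0,-0.32,-0.43,0.12,1,0.4,-0.4,1.0,-0.32,-0.43,0.12,1,0.4,-0.4,1.0,-0.32,-0.43,0.12,1,0.4,-0.4,1.0,-0.32,-0.43,0.12,1,0.4,-0.4,1.0,-0.32,-0.43,0.12,1]
  force: 60

```text
clock: 0.9
eef_pos: [0.2979, 0.4195, 0.1821]
eef_rot: [[0.63, -0.142, 0.764], [0.094, 0.99, 0.107], [-0.771, 0.005, 0.636]]
force: [0.1, 0.5, 0.3]
finger_gap: 0.0856
```

Run:
```python
from h import *
go([.401,.322,.08],rot(8.2,40)); print(ctrl.read_state()['qpos'].round(1))
```

```text
shift [ 1.121 -0.93   0.028] turn [-0.002 -0.005 -0.002] rows 4.2
[ 64.3   7.4 -48.2   9.5 -31.8  49. ]
```

>>> jog_arm:
  rows: [0.95,-0.93,0.03,0,0,0,1,0.95,-0.93,0.03,0,0,0,1,0.95,-0.93,0.03,0,0,0,1,0.95,-0.93,0.03,0,0,0,1,0.95,-0.93,0.03,0,0,0,1,0.95,-0.93,0.03,0,0,0,1]

```text
clock: 1.4
eef_pos: [0.392, 0.3201, 0.0963]
eef_rot: [[0.63, -0.136, 0.764], [0.092, 0.991, 0.101], [-0.771, 0.007, 0.637]]
force: [0.1, -0.5, -0.4]
finger_gap: 0.0856
```

Run:
```python
from h import *
go([.401,.322,.006],rot(8.2,40)); print(ctrl.read_state()['qpos'].round(1))
save('wrist','w1');save('side','s1')
```

```text
shift [ 0.629  0.001 -0.42 ] turn [-0.006 -0.005 -0.001] rows 2.2
[ 43.5  14.1 -63.2 -21.4 -21.6  29.2]
```

View pics/w1.png

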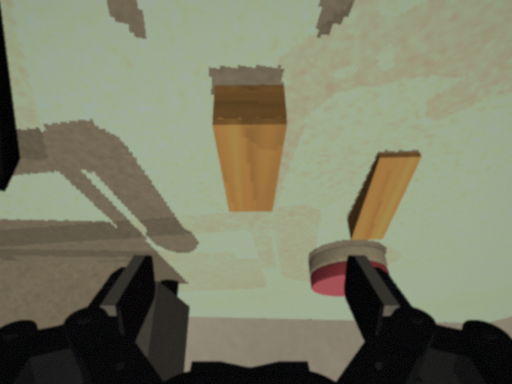

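View pics/s1.png

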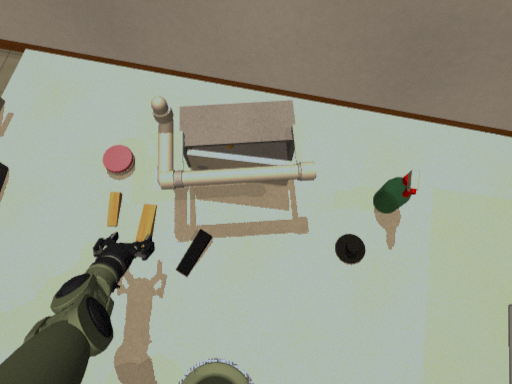

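The wrist view shows the wedge centred between the jaws, at column 250. The small wedge (385,195) is clear of the right finger's path. I lower now.

>>> jog_arm:
  rows: [0.3,0,-0.2,0,0,0,1,0.6,0,-0.4,0,0,0,1,0.6,0,-0.4,0,0,0,1,0.6,0,-0.4,0,0,0,1,0.6,0,-0.4,0,0,0,1]

```text
clock: 1.92
eef_pos: [0.3987, 0.3242, 0.0123]
eef_rot: [[0.632, -0.143, 0.762], [0.096, 0.99, 0.106], [-0.769, 0.006, 0.639]]
force: [1.0, -0.1, -0.1]
finger_gap: 0.0854
```

Run:
```python
from h import *
go([.401,.322,.006],rot(8.2,40)); print(ctrl.read_state()['qpos'].round(1))
```

```text
shift [ 0.051 -0.021 -0.021] turn [-0.002 -0.003 -0.003] rows 0.2
[ 43.2  30.4 -65.9 -40.7 -21.2  28.4]
```

Now a little lower, then close.

>>> jog_arm:
  rows: [0.05,-0.01,-0.02,0,0,0,1,0.05,-0.01,-0.02,0,0,0,1,0.05,-0.01,-0.02,0,0,0,-1,0.05,-0.01,-0.02,0,0,0,-1,0.05,-0.01,-0.02,0,0,0,-1,0.05,-0.01,-0.02,0,0,0,-1,0.05,-0.01,-0.02,0,0,0,-1,0.05,-0.01,-0.02,0,0,0,-1,0.05,-0.01,-0.02,0,0,0,-1,0.05,-0.01,-0.02,0,0,0,-1]
  force: 60

```text
clock: 2.75
eef_pos: [0.4015, 0.3227, 0.0065]
eef_rot: [[0.634, -0.142, 0.76], [0.096, 0.99, 0.104], [-0.767, 0.007, 0.642]]
force: [-6.1, -1.6, 12.9]
finger_gap: 0.0389
```

Run:
```python
from h import *
print(ctrl.read_state()['force'])
save('wrist','w2')
```

```text
[-6.06470669 -1.56121135 12.90653497]
```

View pics/w2.png

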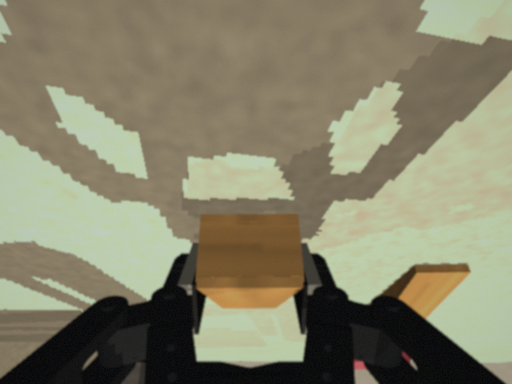

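The wedge is held at a 39 mm gap, square between the pads. I lift it 60 mm.

>>> jog_arm:
  rows: [-0.1,0,0.08,0,0,0,-1,-0.38,0,0.32,0,0,0,-1,-0.38,0,0.32,0,0,0,-1,-0.38,0,0.32,0,0,0,-1,-0.38,0,0.32,0,0,0,-1]

```text
clock: 3.22
eef_pos: [0.4017, 0.3224, 0.0654]
eef_rot: [[0.633, -0.142, 0.761], [0.097, 0.99, 0.104], [-0.768, 0.008, 0.641]]
force: [0.4, 0.7, -1.8]
finger_gap: 0.0392
```

Run:
```python
from h import *
s=ctrl.read_state(); print(s['eef_pos'],s['force'],s['qpos'].round(1))
# target TCP in staging: TCP relative to wedge centre along heading
h=np.array([np.cos(np.radians(8.2)),np.sin(np.radians(8.2))]); 
print('tcp rel wedge', (np.array([.4015,.3227])-[.4335,.327])@h)
for xc in(-.16,):
    t=L2W(xc-.031,-.075,.0); t[2]=.066; print(t); go(t,rot(15.75,40))
save('wrist','w3')
```

```text
[0.40171929 0.3224269  0.0654239 ] [ 0.44543693  0.68743436 -1.81864206] [ 42.6  20.2 -64.3 -29.2 -20.9  28. ]
tcp rel wedge -0.03228614380398292
[ 0.50712908 -0.04652927  0.066     ]
shift [ 0.254 -3.168  0.351] turn [-0.068 -0.001  0.05 ] rows 9.2
```

View pics/w3.png

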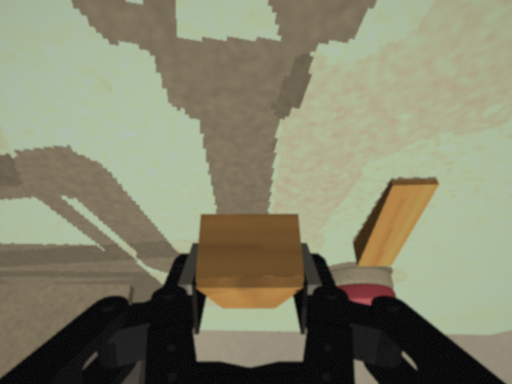

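>>> jog_arm:
  rows: [0.04,-0.5,0.06,-0.03,0,0.02,-1,0.08,-1,0.12,-0.07,0,0.05,-1,0.08,-1,0.12,-0.07,0,0.05,-1,0.08,-1,0.12,-0.07,0,0.05,-1,0.08,-1,0.12,-0.07,0,0.05,-1]

```text
clock: 3.68
eef_pos: [0.44, 0.2036, 0.0655]
eef_rot: [[0.612, -0.264, 0.745], [0.164, 0.964, 0.207], [-0.773, -0.004, 0.634]]
force: [-0.8, 0.0, -0.7]
finger_gap: 0.0389
```

Run:
```python
from h import *
t=L2W(-.191,-.075,.0); t[2]=.066;go(t,rot(15.75,40))
print(ctrl.read_state()['qpos'].round(1))
```

```text
shift [-0.003 -2.158 -0.012] turn [-0.002 -0.007  0.005] rows 6.2
[ 16.8  17.9 -74.2 -41.4  -1.1   1. ]
```

Joint 3 has come close to its limit at -74.2°. I raise a little and reduce the lean by 10° for the transit.

>>> jog_arm:
  rows: [-0.05,0,0.05,0,0.07,0,-1,-0.13,0,0.13,0,0.13,0,-1,-0.13,0,0.13,0,0.13,0,-1,-0.13,0,0.13,0,0.13,0,-1]

```text
clock: 4.02
eef_pos: [0.4406, 0.21, 0.0896]
eef_rot: [[0.446, -0.276, 0.852], [0.124, 0.961, 0.246], [-0.887, -0.004, 0.463]]
force: [1.1, 0.1, -0.1]
finger_gap: 0.039
```

Run:
```python
from h import *
t=L2W(-.185,-.075,.0); t[2]=.085;go(t,rot(15.75,30))
print(ctrl.read_state()['qpos'].round(1))
s=load('top0'); P=cloud(s); d=P-O; xl=d@XL; yl=d@YLv
for sy in(-.162,.162):
  for x in(-.07,-.05,-.03,-.01):
    m=(abs(yl-sy)<.012)&(abs(xl-x)<.008); print(sy,x,np.nanpercentile(P[m][:,2],[5,50,95]).round(3) if m.any() else None)
```

```text
shift [ 0.039 -2.208 -0.027] turn [ 0.004 -0.027  0.001] rows 6.4
[ 17.3   9.1 -60.   -6.6  -0.8   1.1]
-0.162 -0.07 [0.209 0.221 0.23 ]
-0.162 -0.05 [0.209 0.211 0.213]
-0.162 -0.03 [-0.001  0.211  0.214]
-0.162 -0.01 [-0.004  0.209  0.215]
0.162 -0.07 [0.21  0.218 0.227]
0.162 -0.05 [0.207 0.211 0.214]
0.162 -0.03 [-0.004  0.209  0.214]
0.162 -0.01 [-0.003  0.106  0.214]
```

>>> jog_arm:
  rows: [0,-0.5,0,0,0,0,-1,0,-1,0,0,0,0,-1,0,-1,0,0,0,0,-1,0,-1,0,0,0,0,-1,0,-1,0,0,0,0,-1]

```text
clock: 4.43
eef_pos: [0.4725, 0.0922, 0.0878]
eef_rot: [[0.447, -0.271, 0.853], [0.123, 0.963, 0.241], [-0.886, -0.003, 0.463]]
force: [-0.5, -0.0, -0.4]
finger_gap: 0.0391
```

>>> jog_arm:
  rows: [0,-0.5,0,0,0,0,-1,0,-1,0,0,0,0,-1,0,-1,0,0,0,0,-1,0,-1,0,0,0,0,-1,0,-1,0,0,0,0,-1]

```text
clock: 4.85
eef_pos: [0.506, -0.0218, 0.0888]
eef_rot: [[0.447, -0.273, 0.852], [0.125, 0.962, 0.243], [-0.886, -0.002, 0.464]]
force: [-0.5, 1.1, -1.5]
finger_gap: 0.0392
```

Run:
```python
from h import *
st=ctrl.read_state(); print(W2L(st['eef_pos']),st['qpos'].round(1))
t=L2W(-.185,-.075,.0); t[2]=.05;go(t,rot(15.75,40.))
```

```text
[-0.18536288 -0.05089655  0.08779595] [-20.5  11.6 -55.7  -0.2  15.9 -33.1]
shift [ 0.288 -0.2   -0.148] turn [ 0.002 -0.137  0.001] rows 1.7
```

>>> jog_arm:
  rows: [0.2,-0.2,-0.1,0,-0.07,0,-1,0.28,-0.2,-0.15,0,-0.137,0,-1,0.28,-0.2,-0.15,0,-0.137,0,-1,0.28,-0.2,-0.15,0,-0.137,0,-1]

```text
clock: 5.18
eef_pos: [0.5077, -0.0416, 0.0481]
eef_rot: [[0.615, -0.275, 0.739], [0.178, 0.961, 0.21], [-0.768, 0.003, 0.64]]
force: [-1.8, -0.3, -2.5]
finger_gap: 0.0392
```

Run:
```python
from h import *
st=ctrl.read_state(); print(W2L(st['eef_pos']),st['qpos'].round(1))
t=L2W(-.18,-.075,.0); t[2]=.0075;go(t,rot(15.75,40.))
save('wrist','w4'); save('side','s4')
```

```text
[-0.18910111 -0.07041247  0.04708238] [-29.3  21.8 -67.2 -29.3  27.1 -37.7]
shift [ 0.308 -0.039 -0.158] turn [ 0.001 -0.002 -0.003] rows 1.0
```

View pics/w4.png

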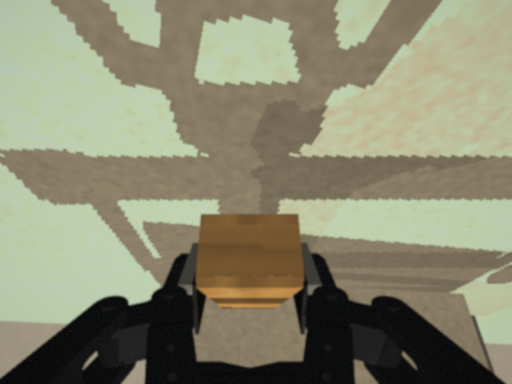

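View pics/s4.png

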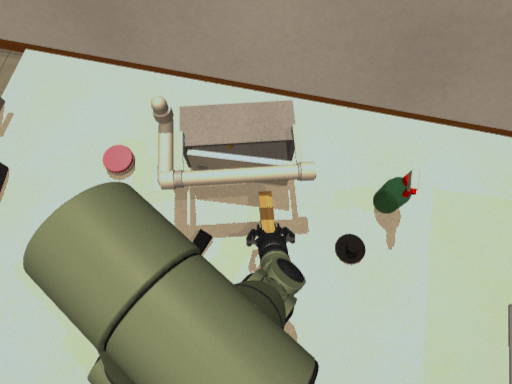

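The wedge is held square and points at the free half of the door (266,205). I lower it to the floor.

>>> jog_arm:
  rows: [0.15,-0.03,-0.08,0,0,0,-1,0.31,-0.04,-0.16,0,0,0,-1,0.31,-0.04,-0.16,0,0,0,-1,0.31,-0.04,-0.16,0,0,0,-1]

```text
clock: 5.62
eef_pos: [0.5228, -0.0462, 0.0108]
eef_rot: [[0.618, -0.276, 0.736], [0.176, 0.961, 0.213], [-0.766, -0.002, 0.643]]
force: [0.1, -0.5, -0.4]
finger_gap: 0.0392
```

Run:
```python
from h import *
st=ctrl.read_state(); print(W2L(st['eef_pos']),st['qpos'].round(1),st['force'])
t=L2W(-.13,-.075,.0); t[2]=.0068;go(t,rot(15.75,40.))
```

```text
[-0.17579024 -0.0789466   0.00978747] [-28.7  30.  -66.5 -37.3  26.8 -37.2] [ 0.13658176 -0.54570147 -0.41741073]
shift [0.271 0.031 0.271] turn [ 0.003 -0.    -0.001] rows 1.1
```

>>> jog_arm:
  rows: [0.027,0,-0.023,0,0,0,-1,0.027,0,-0.023,0,0,0,-1,0.08,0.01,0.04,0,0,0,-1,0.13,0.02,0.1,0,0,0,-1,0.18,0.03,0.16,0,0,0,-1,0.23,0.03,0.22,0,0,0,-1,0.27,0.03,0.265,0,0,0,-1,0.27,0.03,0.265,0,0,0,-1,0.27,0.03,0.265,0,0,0,-1]

```text
clock: 6.37
eef_pos: [0.5659, -0.0319, 0.007]
eef_rot: [[0.621, -0.274, 0.734], [0.173, 0.962, 0.212], [-0.764, -0.004, 0.645]]
force: [-0.5, 0.5, -0.1]
finger_gap: 0.039
```

Run:
```python
from h import *
st=ctrl.read_state(); print(W2L(st['eef_pos']),st['qpos'].round(1),st['force'])
save('side','s5'); s=save('top','t5'); a=s['img'][80:300,120:380,::-1]; cv2.imwrite('pics/t5c.png',cv2.resize(a,(709,600)))
s=load('s5');a=s['img'][80:300,120:380,::-1]; cv2.imwrite('pics/s5c.png',cv2.resize(a,(709,600)))
```

```text
[-0.13048734 -0.07688184  0.00603665] [-23.6  31.8 -61.9 -36.8  24.  -32.3] [-0.53513554  0.48521531 -0.10789859]
```

View pics/s5c.png

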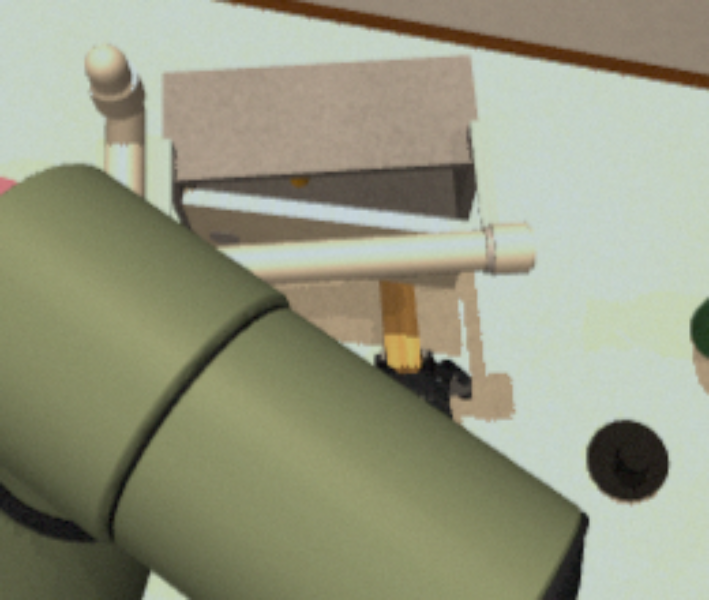

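The crop shows the wedge thin end first, going under the pipe at crop pixel (400,310), with the door still ajar. I continue in small steps.

>>> jog_arm:
  rows: [0.04,0,0.035,0,0,0,-1,0.08,0,0.08,0,0,0,-1,0.12,0,0.13,0,0,0,-1,0.165,0,0.185,0,0,0,-1,0.165,0,0.185,0,0,0,-1,0.165,0,0.185,0,0,0,-1]
  force: 80

```text
clock: 6.97
eef_pos: [0.5948, -0.0241, 0.0068]
eef_rot: [[0.622, -0.274, 0.733], [0.174, 0.962, 0.211], [-0.763, -0.004, 0.646]]
force: [3.4, 2.7, 1.6]
finger_gap: 0.0388
```

```bash
cat > chk.py <<'E'
from h import *
import sys
st=ctrl.read_state(); f=st['force']; print('TCP L',W2L(st['eef_pos']).round(4),'q',st['qpos'].round(1),'F L',round(f@XL,1),round(f@YLv,1),round(f[2],1))
tag=sys.argv[1]
s=save('top',tag); a=s['img'][80:300,120:380,::-1]; cv2.imwrite(f'pics/{tag}c.png',cv2.resize(a,(709,600)))
P=cloud(s); d=P-O; xl=d@XL; yl=d@YLv; m=(P[...,2]>.155)&(P[...,2]<.178)
for y in(-.13,-.1,-.05,0,.05):
    k=m&(abs(yl-y)<.006)&(xl<.03)&(xl>-.068); print('door',y,np.percentile(xl[k],[5,95]).round(3) if k.any() else None)
E
python3 chk.py t6
```

```text
TCP L [-0.1005 -0.0772  0.0058] q [-21.   32.7 -58.4 -35.2  22.6 -29.9] F L 4.0 1.7 1.6
door -0.13 [-0.051 -0.01 ]
door -0.1 [-0.046  0.018]
door -0.05 [-0.037  0.019]
door 0 [-0.029  0.019]
door 0.05 [-0.019  0.006]
```

View pics/t6c.png

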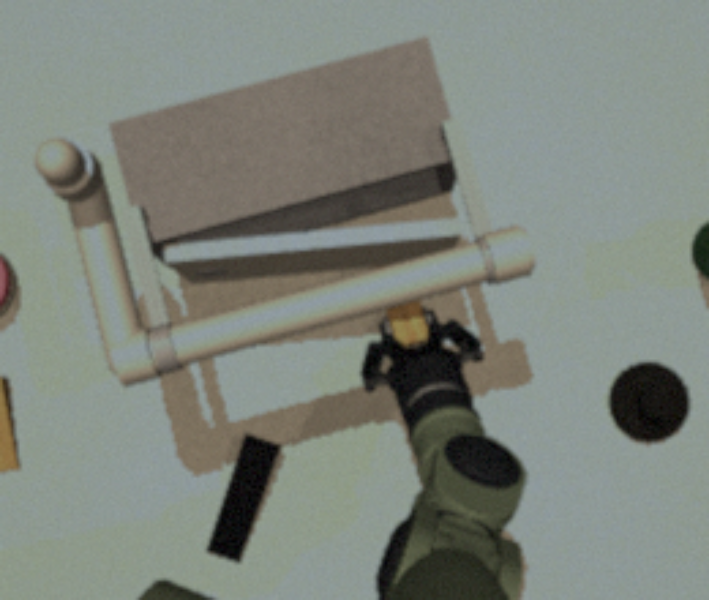

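>>> jog_arm:
  rows: [0.03,0,0.04,0,0,0,-1,0.06,0,0.07,0,0,0,-1,0.08,0,0.095,0,0,0,-1,0.08,0,0.095,0,0,0,-1,0.08,0,0.095,0,0,0,-1]

```text
clock: 7.43
eef_pos: [0.6081, -0.0205, 0.0068]
eef_rot: [[0.622, -0.272, 0.735], [0.172, 0.962, 0.21], [-0.764, -0.004, 0.645]]
force: [-4.0, -2.5, 9.8]
finger_gap: 0.039
```

```bash
python3 chk.py t7
```

```text
TCP L [-0.0868 -0.0774  0.0058] q [-19.8  33.1 -56.6 -34.3  21.9 -28.8] F L -4.5 -1.3 9.8
door -0.13 [-0.036 -0.007]
door -0.1 [-0.032 -0.004]
door -0.05 [-0.026  0.018]
door 0 [-0.021  0.018]
door 0.05 [-0.014  0.018]
```

The wedge has met the door, which is closing. I go on 20 mm.

>>> jog_arm:
  rows: [0.02,0,0.035,0,0,0,-1,0.05,0,0.065,0,0,0,-1,0.08,0,0.1,0,0,0,-1,0.105,0,0.13,0,0,0,-1,0.105,0,0.13,0,0,0,-1]

```text
clock: 7.9
eef_pos: [0.6272, -0.0153, 0.0068]
eef_rot: [[0.621, -0.271, 0.735], [0.172, 0.962, 0.21], [-0.765, -0.004, 0.644]]
force: [-3.4, -1.4, 7.3]
finger_gap: 0.0391
```

```bash
python3 chk.py t8
```

```text
TCP L [-0.067  -0.0775  0.0058] q [-18.3  33.6 -54.1 -32.8  21.  -27.4] F L -3.6 -0.4 7.3
door -0.13 [-0.014  0.019]
door -0.1 [-0.012  0.009]
door -0.05 [-0.01   0.018]
door 0 [-0.008  0.009]
door 0.05 [-0.006  0.019]
```

>>> jog_arm:
  rows: [0.02,0,0.025,0,0,0,-1,0.035,0,0.045,0,0,0,-1,0.047,0,0.059,0,0,0,-1,0.047,0,0.059,0,0,0,-1]

```text
clock: 8.28
eef_pos: [0.6351, -0.0128, 0.0067]
eef_rot: [[0.62, -0.271, 0.736], [0.172, 0.963, 0.21], [-0.766, -0.004, 0.643]]
force: [-6.7, -2.4, 9.7]
finger_gap: 0.0388
```

```bash
python3 chk.py t9
```

```text
TCP L [-0.0587 -0.0773  0.0057] q [-17.7  33.9 -53.1 -32.1  20.6 -26.9] F L -7.1 -0.5 9.7
door -0.13 [-0.004  0.016]
door -0.1 [-0.004  0.016]
door -0.05 [-0.004  0.019]
door 0 [-0.003  0.016]
door 0.05 [-0.002  0.019]
```

>>> jog_arm:
  rows: [0.011,0,0.013,0,0,0,-1,0.016,0,0.02,0,0,0,-1,0.016,0,0.02,0,0,0,-1]

```text
clock: 8.58
eef_pos: [0.6375, -0.012, 0.0067]
eef_rot: [[0.62, -0.271, 0.737], [0.172, 0.963, 0.21], [-0.766, -0.003, 0.643]]
force: [-10.2, -4.1, 12.0]
finger_gap: 0.0391
```

```bash
python3 chk.py t10
```

```text
TCP L [-0.0562 -0.0771  0.0057] q [-17.5  34.  -52.7 -31.9  20.5 -26.7] F L -10.9 -1.2 12.0
door -0.13 [-0.002  0.018]
door -0.1 [-0.002  0.019]
door -0.05 [-0.001  0.018]
door 0 [-0.001  0.017]
door 0.05 [-0.002  0.018]
```

>>> jog_arm:
  rows: [0.008,0,0.01,0,0,0,-1,0.008,0,0.01,0,0,0,-1,0.008,0,0.01,0,0,0,-1]

```text
clock: 8.88
eef_pos: [0.638, -0.0117, 0.0066]
eef_rot: [[0.619, -0.27, 0.738], [0.171, 0.963, 0.209], [-0.767, -0.003, 0.642]]
force: [-15.5, -5.4, 18.7]
finger_gap: 0.0391
```

>>> jog_arm:
  rows: [0.006,0,0.007,0,0,0,-1,0.006,0,0.007,0,0,0,-1,0.006,0,0.007,0,0,0,-1]

```text
clock: 9.13
eef_pos: [0.6382, -0.0116, 0.0066]
eef_rot: [[0.618, -0.269, 0.738], [0.171, 0.963, 0.208], [-0.767, -0.002, 0.641]]
force: [-22.3, -8.6, 24.4]
finger_gap: 0.0388
```

```bash
python3 chk.py t11
```

```text
TCP L [-0.0554 -0.077   0.0056] q [-17.3  34.  -52.6 -31.6  20.3 -26.5] F L -23.7 -2.2 24.4
door -0.13 [-0.002  0.018]
door -0.1 [-0.002  0.018]
door -0.05 [-0.001  0.019]
door 0 [-0.002  0.017]
door 0.05 [-0.002  0.019]
```

Push resistance has risen to about 24 N with no further motion, and the door reads shut. I release and check. Afterwards I'll set the wedge from behind with closed fingers, since part of that force may be fingertip drag on the floor.

>>> jog_arm:
  rows: [0,0,0,0,0,0,0.6,-0.005,0,0,0,0,0,0.6,-0.03,0,0,0,0,0,0.6,-0.05,0,0,0,0,0,0.6,-0.05,0,0,0,0,0,0.6]

```text
clock: 9.6
eef_pos: [0.6378, -0.0116, 0.0115]
eef_rot: [[0.621, -0.273, 0.735], [0.173, 0.962, 0.211], [-0.765, -0.004, 0.644]]
force: [1.3, 0.4, -0.9]
finger_gap: 0.0682
```

```bash
python3 chk.py t12
python3 - <<'E'
from h import *
save('wrist','w12')
t=L2W(-.145,-.077,.0); t[2]=.03;go(t,rot(15.75,40.))
E
```

```text
TCP L [-0.0557 -0.0768  0.0105] q [-17.5  33.3 -52.7 -31.2  20.6 -26.8] F L 1.3 0.0 -0.9
door -0.13 [-0.002  0.017]
door -0.1 [-0.001  0.016]
door -0.05 [-0.002  0.019]
door 0 [-0.002  0.017]
door 0.05 [-0.002  0.018]
shift [-0.599 -0.    -0.472] turn [0.003 0.001 0.001] rows 2.2
```

View pics/w12.png

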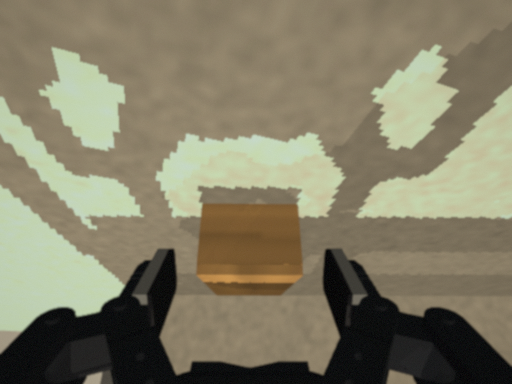

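The wedge is free of the pads (thick end 203–300, rows 203–293) and the door stays shut. I back out and close the fingers.

>>> jog_arm:
  rows: [-0.2,0,-0.22,0,0,0,0.6,-0.45,0,-0.47,0,0,0,0.6,-0.6,0,-0.5,0,0,0,0.6,-0.6,0,-0.5,0,0,0,-1,-0.6,0,-0.5,0,0,0,-1,-0.6,0,-0.5,0,0,0,-1,-0.6,0,-0.5,0,0,0,-1,-0.6,0,-0.5,0,0,0,-1,-0.6,0,-0.5,0,0,0,-1,-0.6,0,-0.5,0,0,0,-1,-0.6,0,-0.5,0,0,0,-1]

```text
clock: 10.62
eef_pos: [0.5495, -0.0365, 0.0277]
eef_rot: [[0.621, -0.274, 0.735], [0.173, 0.962, 0.212], [-0.765, -0.004, 0.644]]
force: [-0.2, 0.0, -0.2]
finger_gap: 0.0004
```

```bash
python3 chk.py t13
python3 - <<'E'
from h import *
save('wrist','w13'); s=load('t13')
hsv=cv2.cvtColor(s['img'],cv2.COLOR_RGB2HSV); m=cv2.inRange(hsv,(12,90,60),(32,255,255)); m[:,:190]=0
P=cloud(s); q=P[(m>0)&(P[...,2]<.05)]
L=np.array([W2L(p) for p in q]); print(len(q)); print(np.percentile(L,[2,50,98],axis=0).round(3))
t=L2W(-.11,-.077,.0); t[2]=.019;go(t,rot(15.75,40.))
E
```

```text
TCP L [-0.1475 -0.0768  0.0267] q [-25.3  27.5 -63.4 -33.4  25.  -33.9] F L -0.2 0.1 -0.2
door -0.13 [-0.001  0.018]
door -0.1 [-0.002  0.017]
door -0.05 [-0.002  0.019]
door 0 [-0.001  0.017]
door 0.05 [-0.001  0.018]
378
[[-0.039 -1.371 -0.756]
 [ 0.494 -0.095 -0.651]
 [ 0.853  0.032  0.027]]
shift [ 0.258 -0.001  0.192] turn [0.003 0.001 0.001] rows 0.9
```

View pics/t13c.png

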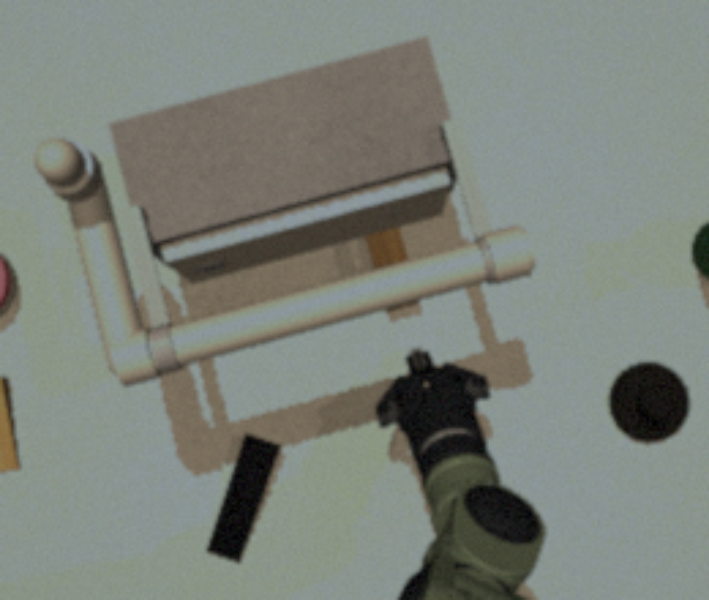

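View pics/w13.png

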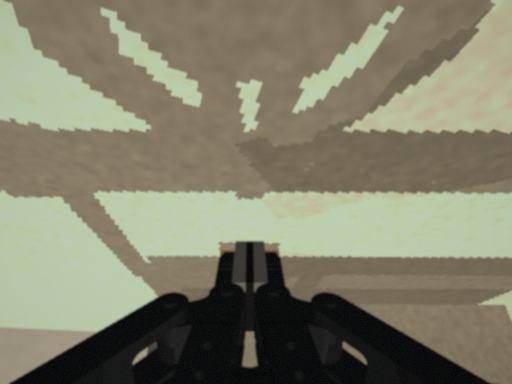

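The door is visibly shut and the wedge sits under its free half (crop 388,250). Next I move the closed fingertips to just behind the thick end, low.

>>> jog_arm:
  rows: [0.15,0,0.03,0,0,0,-1,0.29,0,0.12,0,0,0,-1,0.29,0,0.12,0,0,0,-1,0.29,0,0.12,0,0,0,-1]

```text
clock: 11.05
eef_pos: [0.5817, -0.0273, 0.0104]
eef_rot: [[0.621, -0.274, 0.735], [0.174, 0.962, 0.212], [-0.765, -0.004, 0.644]]
force: [-0.5, -0.2, 0.2]
finger_gap: 0.0
```

```bash
python3 chk.py t14|head -1
```

```text
TCP L [-0.114  -0.0768  0.0094] q [-22.1  31.6 -59.8 -35.2  23.2 -31. ] F L -0.5 -0.0 0.2
```

>>> jog_arm:
  rows: [0.02,0,0.025,0,0,0,-1,0.043,0,0.051,0,0,0,-1,0.043,0,0.051,0,0,0,-1]

```text
clock: 11.35
eef_pos: [0.5899, -0.0257, 0.0112]
eef_rot: [[0.622, -0.273, 0.734], [0.173, 0.962, 0.212], [-0.764, -0.005, 0.645]]
force: [1.4, 0.2, -0.1]
finger_gap: -0.0002
```

>>> jog_arm:
  rows: [0.011,0,0.013,0,0,0,-1,0.016,0,0.019,0,0,0,-1,0.016,0,0.019,0,0,0,-1]

```text
clock: 11.6
eef_pos: [0.5923, -0.0247, 0.0108]
eef_rot: [[0.621, -0.273, 0.735], [0.173, 0.962, 0.212], [-0.764, -0.004, 0.645]]
force: [-0.1, -0.0, 1.0]
finger_gap: -0.0002
```

>>> jog_arm:
  rows: [0.008,0,0.01,0,0,0,-1,0.011,0,0.013,0,0,0,-1,0.011,0,0.013,0,0,0,-1]

```text
clock: 11.85
eef_pos: [0.5942, -0.0241, 0.0106]
eef_rot: [[0.621, -0.273, 0.735], [0.173, 0.962, 0.212], [-0.765, -0.004, 0.645]]
force: [0.8, 0.0, -0.6]
finger_gap: 0.0002
```

>>> jog_arm:
  rows: [0.008,0,0.01,0,0,0,-1,0.011,0,0.013,0,0,0,-1,0.011,0,0.013,0,0,0,-1]

```text
clock: 12.1
eef_pos: [0.5962, -0.0235, 0.0106]
eef_rot: [[0.621, -0.273, 0.735], [0.173, 0.962, 0.212], [-0.764, -0.004, 0.645]]
force: [0.6, -0.2, 0.9]
finger_gap: -0.0001
```

>>> jog_arm:
  rows: [0.008,0,0.01,0,0,0,-1,0.011,0,0.013,0,0,0,-1,0.011,0,0.013,0,0,0,-1]

```text
clock: 12.35
eef_pos: [0.5982, -0.023, 0.0107]
eef_rot: [[0.621, -0.273, 0.735], [0.173, 0.962, 0.212], [-0.764, -0.004, 0.645]]
force: [-0.3, -0.9, -0.3]
finger_gap: -0.0004
```

>>> jog_arm:
  rows: [0.008,0,0.01,0,0,0,-1,0.011,0,0.013,0,0,0,-1,0.011,0,0.013,0,0,0,-1]

```text
clock: 12.6
eef_pos: [0.6, -0.0224, 0.0106]
eef_rot: [[0.621, -0.273, 0.735], [0.173, 0.962, 0.211], [-0.765, -0.004, 0.644]]
force: [-0.8, -0.6, -0.0]
finger_gap: 0.0001
```

```bash
python3 chk.py t15; python3 -c "
from h import *
save('wrist','w15')"
```

```text
TCP L [-0.0951 -0.077   0.0096] q [-20.5  32.2 -57.6 -34.   22.3 -29.4] F L -0.9 -0.4 -0.0
door -0.13 [-0.001  0.017]
door -0.1 [-0.001  0.019]
door -0.05 [-0.001  0.019]
door 0 [-0.002  0.017]
door 0.05 [-0.001  0.019]
```

View pics/w15.png

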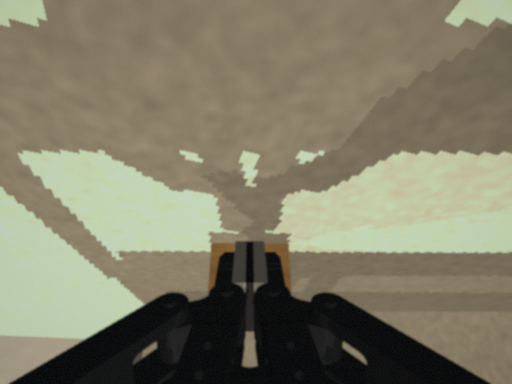

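View pics/t15c.png

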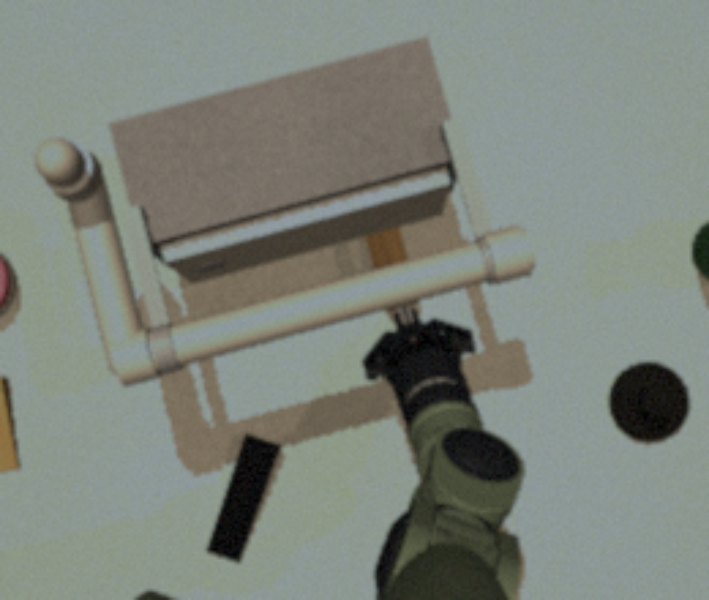

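The fingertips sit just behind the centred thick end (210–290, 245) and have not touched yet. I continue in small steps.

>>> jog_arm:
  rows: [0.008,0,0.01,0,0,0,-1,0.011,0,0.013,0,0,0,-1,0.011,0,0.013,0,0,0,-1]

```text
clock: 12.95
eef_pos: [0.6003, -0.0221, 0.0098]
eef_rot: [[0.619, -0.272, 0.737], [0.172, 0.962, 0.21], [-0.767, -0.004, 0.642]]
force: [-7.4, -2.4, 4.2]
finger_gap: -0.0003
```

>>> jog_arm:
  rows: [0.008,0,0.01,0,0,0,-1,0.011,0,0.013,0,0,0,-1,0.011,0,0.013,0,0,0,-1]

```text
clock: 13.2
eef_pos: [0.6006, -0.0218, 0.0091]
eef_rot: [[0.617, -0.27, 0.739], [0.171, 0.963, 0.209], [-0.768, -0.003, 0.64]]
force: [-13.7, -5.1, 9.2]
finger_gap: -0.0002
```

>>> jog_arm:
  rows: [0.008,0,0.01,0,0,0,-1,0.011,0,0.013,0,0,0,-1,0.011,0,0.013,0,0,0,-1]

```text
clock: 13.45
eef_pos: [0.6009, -0.0214, 0.0084]
eef_rot: [[0.615, -0.269, 0.741], [0.17, 0.963, 0.209], [-0.77, -0.002, 0.638]]
force: [-19.6, -8.9, 13.4]
finger_gap: -0.0004
```

>>> jog_arm:
  rows: [0.008,0,0.01,0,0,0,-1,0.01,0,0.012,0,0,0,-1,0.01,0,0.012,0,0,0,-1]

```text
clock: 13.7
eef_pos: [0.6011, -0.0211, 0.0076]
eef_rot: [[0.613, -0.268, 0.743], [0.169, 0.964, 0.208], [-0.772, -0.002, 0.636]]
force: [-25.8, -10.0, 16.0]
finger_gap: -0.0002
```

```bash
python3 chk.py t16
```

```text
TCP L [-0.0936 -0.0761  0.0066] q [-20.   32.3 -57.1 -33.3  21.6 -28.9] F L -27.6 -2.6 16.0
door -0.13 [-0.002  0.018]
door -0.1 [-0.001  0.017]
door -0.05 [-0.001  0.019]
door 0 [-0.001  0.017]
door 0.05 [-0.001  0.019]
```

It resists firmly at 27.6 N with the door shut, so I stop here and back off.

>>> jog_arm:
  rows: [-0.05,0,-0.06,0,0,0,-1,-0.15,0,-0.18,0,0,0,-1,-0.32,0,-0.33,0,0,0,-1,-0.45,0,-0.3,0,0,0,-1,-0.45,0,-0.3,0,0,0,-1,-0.45,0,-0.3,0,0,0,-1,-0.45,0,-0.3,0,0,0,-1,-0.45,0,-0.3,0,0,0,-1]

```text
clock: 14.42
eef_pos: [0.5487, -0.0373, 0.0287]
eef_rot: [[0.622, -0.274, 0.734], [0.173, 0.962, 0.212], [-0.764, -0.005, 0.645]]
force: [-0.1, 0.7, -0.8]
finger_gap: -0.0004
```

```bash
python3 chk.py t17
python3 - <<'E'
from h import *
s=save('side','s17'); a=s['img'][80:300,80:420,::-1]; cv2.imwrite('pics/s17c.png',cv2.resize(a,(780,505))); save('wrist','w17')
E
```

```text
TCP L [-0.1484 -0.0774  0.0277] q [-25.4  27.4 -63.5 -33.4  25.  -34. ] F L 0.1 0.7 -0.8
door -0.13 [-0.002  0.017]
door -0.1 [-0.001  0.018]
door -0.05 [-0.002  0.019]
door 0 [-0.002  0.017]
door 0.05 [-0.001  0.019]
```

View pics/s17c.png

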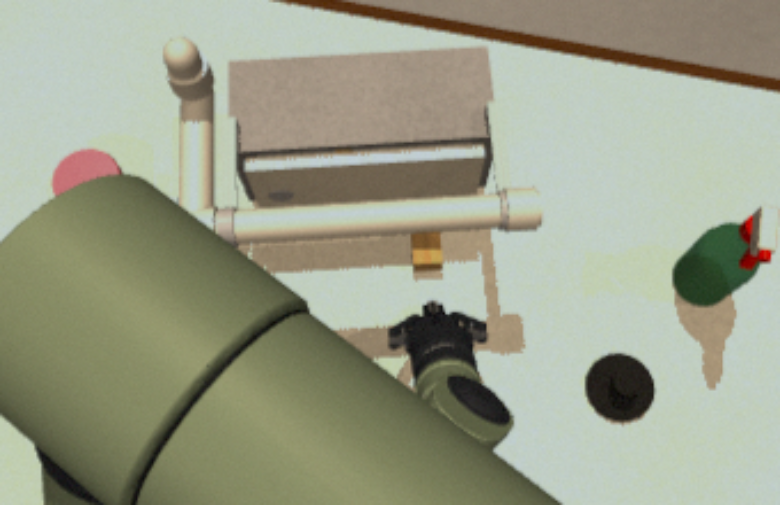

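View pics/t17c.png

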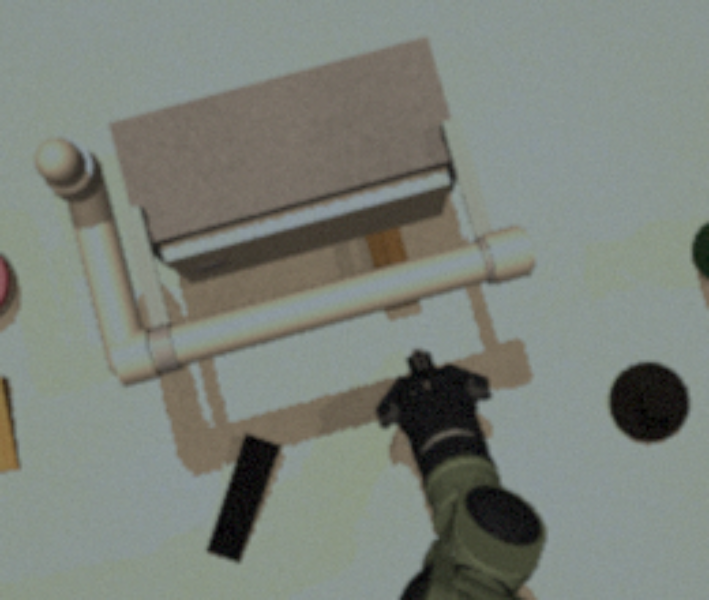

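View pics/w17.png

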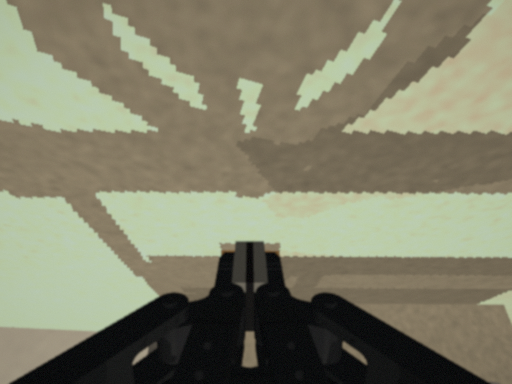

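The side view shows the door flush (245–485, 160), the wedge straight under its free half (427,250), and the gripper clear of it. The stopper, bottle and pad look unmoved.

```bash
python3 -c "
from h import *
print(order.close_job())"
```

```text
the job is handed in; nothing more can be done
None
```

The door is shut and the larger wooden wedge is jammed under its free half; I handed the job in at about 14.5 s of the 59 s allowed.

- **What I did:** I gripped the wedge with the tool leaned back 40° and carried it over the floor to the locker. I then slid it thin end first under the door, about 77 mm from mid-width towards the free end, until the door closed. After letting go, I set it from behind with closed fingertips until it resisted firmly at about 27.6 N, then backed off.
- **Last checks:** With the gripper clear, the door face read within 2 mm of shut along its whole width. It looked the same before and after I let go. The wedge sits straight, and the stopper, bottle and scrub pad look unmoved in the pictures.
- **Things that disagreed:**
  - The thick end was a few mm further in than I had worked out, so fingertip contact came later than expected.
  - Joint 3 came within 0.1° of its limit (-74.2° against -74.3°) while carrying the wedge, so I reduced the lean for the rest of that stretch.
  - The final push was slightly above the 12 to 25 N given, but well under 50 N. It also carried about 16 N of vertical load.

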